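# Open the deburring tub and hold its cover

### The arm

A 6-joint arm with a two-finger parallel gripper is mounted at the origin on the work surface. World frame = base frame: x ahead of the robot, y to its left, z up, the work surface at z = 0. Lengths are in mm, angles in rad, forces in N, time in s.
With the tool pointing down it reaches from about 400 to 925 mm from the base axis. Payload 12.5 kg.
Tool frame: the origin (TCP) lies at the very end of the fingers, on their centre line; the grasp point (between the pads) lies 19 mm behind it; z points along the fingers, y is the line along which they close (so a half turn about z gives the same grasp; the last joint's range is limited). The gripper opens to 95 mm and grips with 3 to 60 N. Pads are 20 mm wide; open, the fingers measure 119 mm over their backs; the gripper's body (75 mm by 180 mm) begins 59 mm behind the grasp point.
Start: joints at [1.124, 0.491, 1.559, -0, 1.092, -0.106], TCP at [208.885, 589.079, 214.661] pointing down, gripper open.
Joint ranges: [-3.1, 3.1], [-0.84, 2.19], [0.05, 2.79], [-1.13, 4.28], [0.06, 2.93], [-2.69, 2.69]. Speed limits (rad/s): [2.22, 2.22, 2.79, 3.14, 3.14, 3.14].

### API

Orientations are given as [roll, pitch, yaw] about the fixed x, y, z axes, in that order (R = Rz(yaw) Ry(pitch) Rx(roll)).
In Python, from cell import * gives the robot as it stands.
- The arm moves only by the tool step_arm, never from a script. Its argument "plan" is a list of rows, each an object of numbers: "x", "y", "z": the shift along the tool's x, y, z in units of 25 mm (1.0 is 25 mm); "rx", "ry", "rz": the turn, a rotation vector about the tool's x, y, z in units of 0.1 rad (1.0 is 0.1 rad). In form: [{"x": .., "y": .., "z": .., "rx": .., "ry": .., "rz": ..}, ...]. A call has exactly 10 rows; each row shifts and turns the commanded pose from where the row before left it, along the tool's axes as they then stand; what a row does not reach is not made up. A row lasts 1/12 s, in which the tool goes at most 41.7 mm and 7.16 degrees, less where a joint would pass 70% of its speed; a pose out of reach is approached as far as the arm can. A call with a number of a shift or a turn outside -1 to 1 is refused whole. A call with a gripper value outside its range is refused whole. "jaw" is the closure, from -1 (fully open) to 1 (shut), so that 0 is half open, set as the call begins (left out, the last holds). The fingers move at their own pace and stop on an object; the grip force is fixed at half the most. Time passes only in rows, so rows that do not move let the fingers close, or fill a call up. It gives the time, the measured TCP pose, the force, the opening and the grip force at its end, in the units of the state.
- state(): the state, without advancing time (a new reading comes with each control period).
- read_camera(name): name is "side" or "top" or "wrist"; returns a dict with "image" (420x560x3 uint8, red, green, blue), "depth" (420x560 float32, mm along the optical axis (not along the pixel's ray), 0 where there is no reading), "vfov" (degrees; the focal length in pixels is half the picture's height over the tangent of half this angle, whatever the lens; pixels are square), "cx", "cy" (the principal point, pixels), "R" (3x3) and "t" (3): a world point X has camera coordinates R X + t. Camera axes: x right, y down, z forward; pixel columns grow to the right and rows downward; lengths in mm; the calibration is good to about 2 mm. A picture is of the moment at which its call begins.
- job_done(): hands the job in; it is judged then, once.
The state is a dict: "t": time; "joints": joint angles; "qvel": joint speeds; "tau": joint torques, N m; "eef_pos": TCP position; "tcp_rot": TCP orientation; "ft_force": force on the tool from outside, world axes, zero at the start; "moment": the same for the moment, N m; "opening": opening from 0.0 (shut) to 1.0 (fully open); "grip_force": force on a finger pad.
Only numpy, scipy, OpenCV 4.12 (cv2) and the standard library are available. Lean on these libraries where they do the work, as an engineer would, in place of code of your own. Each camera call takes 0.05 s, during which the arm holds its last target. There are 200 camera calls.

### The job

The cover of the small deburring tub sometimes sticks on its catch, and you cannot see whether it does. Before touching the thumb slide, gently tug the cover up by its bar to find out; if it is caught, slide the thumb piece all the way out, away from the tub, to free it, never forcing the cover. Then lift the cover by its bar until it is at least 50 degrees open and finish still gripping the bar and holding it there (it falls shut if let go), leaving everything else on the bench undisturbed.

Things in the scene. Friction and masses are not known exactly. Their poses are not given: they have to be found in the camera images.
- tub: open-topped grey sheet-metal deburring tub, 150 mm deep (its x) by 200 mm wide (its y), rim 105 mm above the bench, fixed to the bench at a position and yaw (within 0.3 rad of facing the robot) that vary; origin at the centre of its underside, on the bench; x points away from its front to its back, y to its left seen from the robot, z up
- cover (a joint): angle of the tub's steel cover (160 mm deep, 200 mm wide, 6 mm thick, about 0.35 to 0.6 kg) about the hinge on the back rim: 0 shut, grows as its front edge rises, up to 1.3 rad. Nothing holds it up: it falls shut from any angle. If it is caught it still lifts through some play of about 0.03 rad (6 mm at the bar) and then stops dead; if it is free it just comes up
- cover_bar (a point): middle of the cover's dark steel bar handle: a round rod 10 mm thick, 100 mm long along the tub's y, held 52 mm ahead of the cover's front edge by an arm at each end; in front of the tub with the bench clear below it. Shut, it lies at x = -131 mm, y = 0, z = 111 mm in the tub's frame. It can be pinched from above across the tub's x and will roll between the pads as the cover turns
- cover_hinge (a point): fixed point on the hinge line, which runs along the tub's y: x = 79 mm, y = 0, z = 105 mm in the tub's frame; the middle of the bar moves on an arc of 210 mm radius about it
- catch: grey catch block fixed to the tub's right side (-y), 50 mm (x) by 76 mm (y), its top 85 mm above the bench; origin at the centre of its underside; axes parallel to the tub's. It hides the spring-less bolt that may or may not be under the cover's lug at the start; the bolt stays wherever it is pushed
- thumb (a joint): travel of the thumb piece in m: 0 next to the tub (always so at the start, whether or not the bolt is caught), grows along the tub's -y (outwards, away from the tub) to 0.024 at its stop; stiff to slide with about 3 to 5 N, stays where it is left; at full travel the bolt is surely drawn clear. It must still be within 4 mm of 0 while the cover is first tugged
- thumb_top (a point): centre of the top of the thumb piece, an upright round steel pin 14 mm thick that stands 32 mm above the catch block's top (its top is 117 mm above the bench); at travel 0 it lies at x = -45 mm, y = -125 mm in the tub's frame
- sleeve: bystander: upright turned aluminium sleeve, 38 mm diameter, 60 mm tall; origin at the centre of its underside
- jar: bystander: small jar with black cap, 44 mm diameter, 45 mm tall; origin at the centre of its underside
- sanding_block: bystander: brown sanding block, 90 by 55 by 28 mm; origin at the centre of its underside
- dish: bystander: aluminium dish, 90 mm across, 30 mm high; origin at the centre of its underside
- brush: bystander: small brush with wooden handle lying on the bench along its own x; origin on its underside
- burr_block: bystander: white block, 60 by 90 by 35 mm, with eight burrs standing in it up to 70 mm high; origin at the centre of its underside
- ring_stock: bystander: upright steel slug, 48 mm diameter, 30 mm tall; origin at the centre of its underside

How it is judged:
By the outcome, as a careful person would: the job done as asked, in the order asked, and still so for the second after the job is handed in, while the arm keeps its last pose, push and grip.
It also fails if it takes over 54 s, if anything falls off the work surface, if the arm or the gripper's body presses on something with over 40 N, if the wrist force passes 120 N, or if a joint passes its speed limit or range.

## Working session

There is one attempt and no reset: what is moved stays moved. The work goes in short steps, Python scripts to look and compute and a tool call to move; the robot and the scene stay as the last step left them, time stands still between calls to the robot, and variables do not carry over. Pictures are saved under pics/ and viewed, at most 10 in all, crops included, and the job is handed in when it is done.

Besides the shell and the picture viewer there is one more tool, called after ">>>" as name(argument=value, ...) on one line, values as JSON. step_arm: Moves the arm, as the interface text tells. Shifts and turns lie within -1 to 1; 1 stands for 25 mm of shift or 0.1 rad of turn. Its arguments: {"type":"object","properties":{"plan":{"type":"array","items":{"type":"object","properties":{"x":{"type":"number"},"y":{"type":"number"},"z":{"type":"number"},"rx":{"type":"number"},"ry":{"type":"number"},"rz":{"type":"number"}}}},"jaw":{"type":"number"}},"required":["plan"]}

```bash
mkdir -p pics; ls
python3 - <<'E'
from cell import *
import cv2,numpy as np
for n in ("side","top"):
    c=read_camera(n); cv2.imwrite(f"pics/{n}0.png",c["image"][:,:,::-1]); np.savez(f"{n}0.npz",**c)
    print(n,c["vfov"],c["cx"],c["cy"],c["R"].tolist(),c["t"])
print(state())
E
```

```text
pics
side 42.11029783357414 286.1805509845691 210.9589230296838 [[-0.9785695535331501, -0.2059162586843703, 0.0003511514808749085], [-0.16023953864331156, 0.7604282448820442, -0.6293426528060785], [0.12932485899203489, -0.6159118271271019, -0.7771278543789594]] [ 542.94162585  165.18141186 1284.48244692]
top 56.73687387919115 274.12545818466333 203.49989612576246 [[0.015137905013668714, -0.9992264433812424, 0.036295436069430254], [-0.9930488331319198, -0.01926206979147082, -0.11611626795019317], [0.11672557066525607, -0.03428538340199017, -0.992572241017171]] [-34.62724557 559.01850741 912.02859353]
{'t': 0.1, 'joints': array([ 1.12440817e+00,  4.91506094e-01,  1.55936111e+00, -1.15415760e-05,
        1.09166789e+00, -1.05600626e-01]), 'qvel': array([ 0.00208444, -0.0020931 , -0.00045722,  0.00202134, -0.00021521,
       -0.00083554]), 'tau': array([ 4.01507306e-03, -6.13623762e+01, -2.58606005e+01,  6.94718189e-02,
        4.70961398e-02, -1.52851675e-05]), 'eef_pos': array([208.79134974, 588.88910712, 214.12537796]), 'tcp_rot': array([-3.14065438e+00, -8.91574877e-05,  2.80081040e+00]), 'ft_force': array([-0.32198068, -0.26858516,  0.58534651]), 'moment': array([-0.05801304, -0.02452462,  0.01173901]), 'grip_force': 0.0, 'opening': 0.998508550964955}
```

View pics/top0.png

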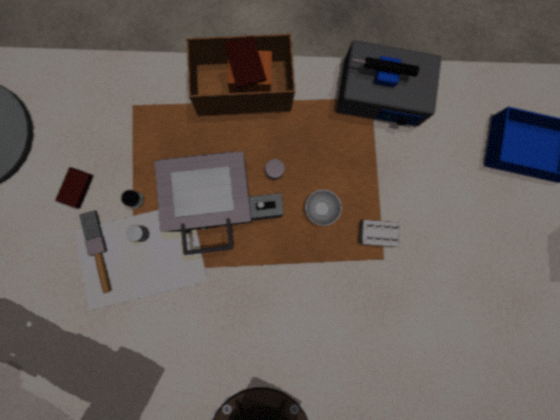

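View pics/side0.png

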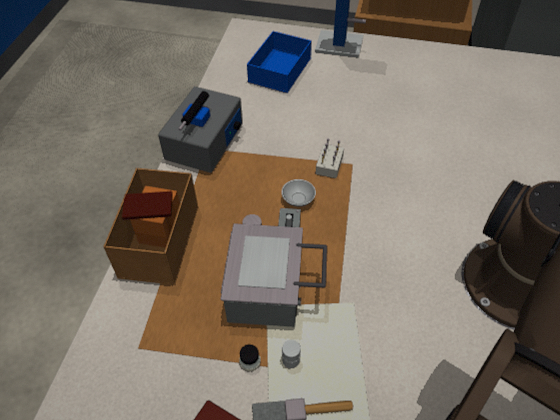

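Top view: cover corners are near (156,160), (243,154), (250,222) and (161,230). The bar runs (184,252)–(233,248), and the thumb pin is near (262,205). The dish (323,208) lies right of the catch, and the sleeve (137,233) is left of the tub's front.

```bash
cat > h.py <<'E'
import numpy as np
def ray(c,u,v,z):
    f=210/np.tan(np.radians(float(c["vfov"]))/2); R=c["R"];t=c["t"]
    d=R.T@np.array([(u-c["cx"])/f,(v-c["cy"])/f,1]); o=-R.T@t
    return o+d*(z-o[2])/d[2]
def pix(c,u,v):
    u,v=int(u),int(v); f=210/np.tan(np.radians(float(c["vfov"]))/2); d=c["depth"][v,u]
    return c["R"].T@(np.array([(u-c["cx"])/f*d,(v-c["cy"])/f*d,d])-c["t"])
def proj(c,X):
    f=210/np.tan(np.radians(float(c["vfov"]))/2); p=c["R"]@X+c["t"]
    return p[0]/p[2]*f+c["cx"],p[1]/p[2]*f+c["cy"]
E
python3 - <<'E'
from h import *
import cv2
np.set_printoptions(precision=1,suppress=True)
c=np.load("top0.npz")
for n,u,v,z in [("cBL",156,160,111),("cBR",243,154,111),("cFR",250,222,111),("cFL",161,230,111),("barL",184,252,116),("barR",233,248,116),("thumb",262,205,117),("dish",323,208,30),("sleeve",137,233,60)]:
    print(n,ray(c,u,v,z),pix(c,u,v))
im=c["image"][140:270,110:360,::-1]
cv2.imwrite("pics/topc.png",cv2.convertScaleAbs(cv2.resize(im,None,fx=3.2,fy=3.2,interpolation=cv2.INTER_CUBIC),alpha=1.8))
E
```

```text
cBL [643.1 243.1 111. ] [668.7 274.3  -2.6]
cBR [661.4  49.7 111. ] [661.7  49.7 109.9]
cFR [508.2  30.5 111. ] [514.2  32.9  22.2]
cFL [487.2 224.5 111. ] [487.1 224.  113. ]
barL [440.2 171.6 116. ] [440.2 171.7 115.6]
barR [450.5  66.  116. ] [450.5  66.4 110.4]
thumb [545.8   4.7 117. ] [546.    4.7 115.6]
dish [ 551.1 -144.9   30. ] [ 553.9 -148.9    5. ]
sleeve [481.6 291.9  60. ] [481.7 293.1  56.4]
```

View pics/topc.png

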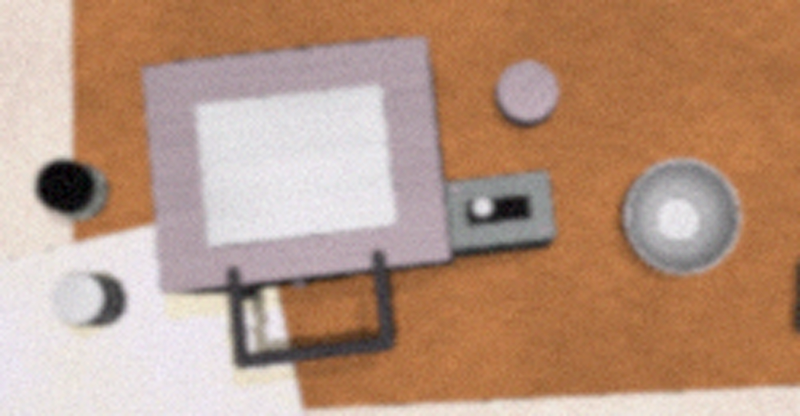

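Bar middle is about (446,119), tub yaw about 0.105. The thumb predicted from that agrees with its measured position within 2 mm. Next I turn the tool so its y lies along the tub's x, part-close the jaw, and travel.

>>> step_arm(jaw=0.2, plan=[{"rz":1},{"rz":1},{"rz":1},{"rz":1},{"rz":1},{"rz":1},{"rz":1},{"rz":1},{"rz":1},{"rz":1}])

```text
schema error: expected keys x, y, z, rx, ry, rz
```

>>> step_arm(plan=[{"rz":1},{"rz":0.24},{"x":-1,"y":0.37},{"x":-1,"y":0.37},{"x":-1,"y":0.37},{"x":-1,"y":0.37},{"x":-1,"y":0.37},{"x":-1,"y":0.37},{"x":-1,"y":0.37},{"x":-1,"y":0.37}])

```text
schema error: expected keys x, y, z, rx, ry, rz
```

>>> step_arm(plan=[{"x":-1,"y":0.37},{"x":-1,"y":0.37},{"x":-1,"y":0.37},{"x":-1,"y":0.37},{"x":-1,"y":0.37},{"x":-1,"y":0.37},{"x":-1,"y":0.37},{"x":-1,"y":0.37},{"x":-1,"y":0.37},{"x":-1,"y":0.37}])

```text
schema error: expected keys x, y, z, rx, ry, rz
```

Run:
```python
from cell import *
import cv2,numpy as np
c=read_camera("wrist"); cv2.imwrite("pics/w1.png",c["image"][:,:,::-1]); np.savez("w1.npz",**c)
s=state(); print(s["t"],s["eef_pos"],s["tcp_rot"],s["opening"],s["ft_force"])
```

```text
0.15 [208.79291922 588.93948555 214.2198551 ] [-3.14083472e+00 -1.01024474e-04  2.80077269e+00] 0.9995258632661465 [-0.08873693  0.17228841 -0.94575217]
```

View pics/w1.png

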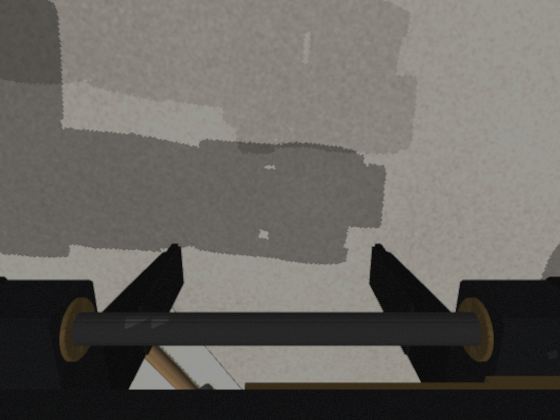

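The calls were refused because every row needs all six keys. The wrist view shows only bench, with the fingertips at (178,250) and (376,250). I'm resending with complete rows.

>>> step_arm(jaw=0.2, plan=[{"x":0,"y":0,"z":0,"rx":0,"ry":0,"rz":1},{"x":0,"y":0,"z":0,"rx":0,"ry":0,"rz":1},{"x":0,"y":0,"z":0,"rx":0,"ry":0,"rz":1},{"x":0,"y":0,"z":0,"rx":0,"ry":0,"rz":1},{"x":0,"y":0,"z":0,"rx":0,"ry":0,"rz":1},{"x":0,"y":0,"z":0,"rx":0,"ry":0,"rz":1},{"x":0,"y":0,"z":0,"rx":0,"ry":0,"rz":1},{"x":0,"y":0,"z":0,"rx":0,"ry":0,"rz":1},{"x":0,"y":0,"z":0,"rx":0,"ry":0,"rz":1},{"x":0,"y":0,"z":0,"rx":0,"ry":0,"rz":1}])

```text
t: 0.98
eef_pos: [208.8, 589.0, 214.4]
tcp_rot: [-3.141, 0.0, 1.796]
ft_force: [0.7, 0.7, -1.1]
opening: 0.41
grip_force: 0.0
```

>>> step_arm(plan=[{"x":0,"y":0,"z":0,"rx":0,"ry":0,"rz":1},{"x":0,"y":0,"z":0,"rx":0,"ry":0,"rz":0.24},{"x":-1,"y":0.37,"z":0,"rx":0,"ry":0,"rz":0},{"x":-1,"y":0.37,"z":0,"rx":0,"ry":0,"rz":0},{"x":-1,"y":0.37,"z":0,"rx":0,"ry":0,"rz":0},{"x":-1,"y":0.37,"z":0,"rx":0,"ry":0,"rz":0},{"x":-1,"y":0.37,"z":0,"rx":0,"ry":0,"rz":0},{"x":-1,"y":0.37,"z":0,"rx":0,"ry":0,"rz":0},{"x":-1,"y":0.37,"z":0,"rx":0,"ry":0,"rz":0},{"x":-1,"y":0.37,"z":0,"rx":0,"ry":0,"rz":0}])

```text
t: 1.82
eef_pos: [304.0, 396.8, 214.6]
tcp_rot: [3.142, -0.0, 1.679]
ft_force: [-0.2, 0.8, 0.2]
opening: 0.4
grip_force: 0.0
```

>>> step_arm(plan=[{"x":-1,"y":0.37,"z":0,"rx":0,"ry":0,"rz":0},{"x":-1,"y":0.37,"z":0,"rx":0,"ry":0,"rz":0},{"x":-1,"y":0.37,"z":0,"rx":0,"ry":0,"rz":0},{"x":-1,"y":0.37,"z":0,"rx":0,"ry":0,"rz":0},{"x":-1,"y":0.37,"z":0,"rx":0,"ry":0,"rz":0},{"x":-1,"y":0.37,"z":0,"rx":0,"ry":0,"rz":0},{"x":-1,"y":0.37,"z":0,"rx":0,"ry":0,"rz":0},{"x":-1,"y":0.37,"z":0,"rx":0,"ry":0,"rz":0},{"x":-1,"y":0.37,"z":0,"rx":0,"ry":0,"rz":0},{"x":-1,"y":0.37,"z":0,"rx":0,"ry":0,"rz":0}])

```text
t: 2.65
eef_pos: [422.4, 158.0, 214.7]
tcp_rot: [3.141, -0.0, 1.679]
ft_force: [1.3, 0.3, 0.1]
opening: 0.399
grip_force: 0.0
```

Run:
```python
from cell import *
import cv2,numpy as np
c=read_camera("wrist"); cv2.imwrite("pics/w2.png",c["image"][:,:,::-1]); np.savez("w2.npz",**c)
s=state(); print(s["t"],s["eef_pos"],s["tcp_rot"],s["opening"],s["ft_force"])
from h import proj
print(proj(c,np.array([446,119,111.])), proj(c,s["eef_pos"]))
```

```text
2.7 [424.18925163 155.38607453 214.66110233] [3.14077046e+00 8.12756015e-04 1.67845463e+00] 0.3988629883257424 [ 1.58429553 -1.30969567  0.09584804]
(np.float64(303.09574809045534), np.float64(255.31665851874072)) (np.float64(284.04529398457527), np.float64(268.87870719522505))
```

View pics/w2.png

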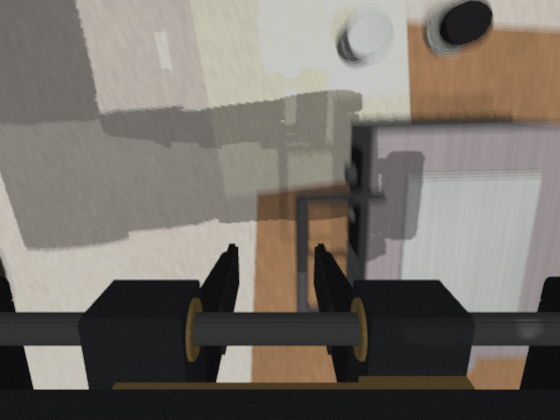

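The bar sits in column 303, exactly where predicted, with its left end at (302,198). Next: centre over it and descend to just above the bar.

>>> step_arm(plan=[{"x":-0.8,"y":0.36,"z":0,"rx":0,"ry":0,"rz":0},{"x":-0.8,"y":0.36,"z":0,"rx":0,"ry":0,"rz":0},{"x":0,"y":0,"z":0.5,"rx":0,"ry":0,"rz":0},{"x":0,"y":0,"z":0.6,"rx":0,"ry":0,"rz":0},{"x":0,"y":0,"z":0.6,"rx":0,"ry":0,"rz":0},{"x":0,"y":0,"z":0.6,"rx":0,"ry":0,"rz":0},{"x":0,"y":0,"z":0.6,"rx":0,"ry":0,"rz":0},{"x":0,"y":0,"z":0.4,"rx":0,"ry":0,"rz":0},{"x":0,"y":0,"z":0,"rx":0,"ry":0,"rz":0},{"x":0,"y":0,"z":0,"rx":0,"ry":0,"rz":0}])

```text
t: 3.53
eef_pos: [444.1, 121.4, 132.0]
tcp_rot: [-3.141, -0.0, 1.678]
ft_force: [1.1, 0.1, -0.1]
opening: 0.398
grip_force: 0.0
```

Run:
```python
from cell import *
import cv2,numpy as np
c=read_camera("wrist"); cv2.imwrite("pics/w3.png",c["image"][:,:,::-1]); np.savez("w3.npz",**c)
s=state(); print(s["t"],s["eef_pos"],s["tcp_rot"],s["opening"],s["ft_force"])
from h import proj
print(proj(c,np.array([446,119,111.])), proj(c,s["eef_pos"]))
```

```text
3.5833 [444.37029482 121.41857814 132.48300129] [ 3.14141533e+00 -8.13469023e-05  1.67795232e+00] 0.40486793284738953 [0.59539662 0.46663531 0.21375702]
(np.float64(283.60529407817035), np.float64(251.96473921885206)) (np.float64(281.7166812159114), np.float64(264.30159910065186))
```

View pics/w3.png

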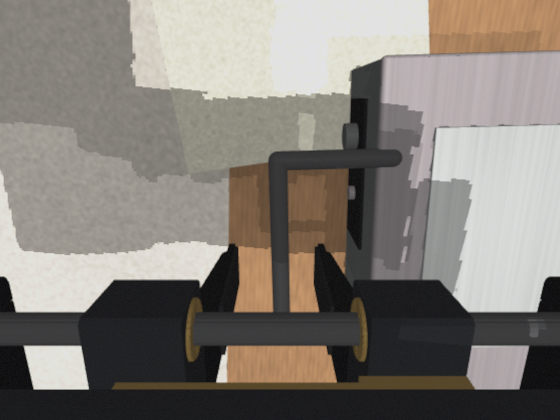

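The bar (column ~281) is centred between the fingertips (238 and 316), and its far end is at (280,158). Descend 40 mm, then close.

>>> step_arm(plan=[{"x":0,"y":0.04,"z":0.2,"rx":0,"ry":0,"rz":0},{"x":0,"y":0,"z":0.2,"rx":0,"ry":0,"rz":0},{"x":0,"y":0,"z":0.2,"rx":0,"ry":0,"rz":0},{"x":0,"y":0,"z":0.2,"rx":0,"ry":0,"rz":0},{"x":0,"y":0,"z":0.2,"rx":0,"ry":0,"rz":0},{"x":0,"y":0,"z":0.2,"rx":0,"ry":0,"rz":0},{"x":0,"y":0,"z":0.2,"rx":0,"ry":0,"rz":0},{"x":0,"y":0,"z":0.2,"rx":0,"ry":0,"rz":0},{"x":0,"y":0,"z":0,"rx":0,"ry":0,"rz":0},{"x":0,"y":0,"z":0,"rx":0,"ry":0,"rz":0}])

```text
t: 4.42
eef_pos: [445.1, 121.4, 91.9]
tcp_rot: [-3.141, -0.0, 1.677]
ft_force: [0.5, 0.6, 0.7]
opening: 0.399
grip_force: 0.0
```

>>> step_arm(jaw=1, plan=[{"x":0,"y":0,"z":0,"rx":0,"ry":0,"rz":0},{"x":0,"y":0,"z":0,"rx":0,"ry":0,"rz":0},{"x":0,"y":0,"z":0,"rx":0,"ry":0,"rz":0},{"x":0,"y":0,"z":0,"rx":0,"ry":0,"rz":0},{"x":0,"y":0,"z":0,"rx":0,"ry":0,"rz":0},{"x":0,"y":0,"z":0,"rx":0,"ry":0,"rz":0},{"x":0,"y":0,"z":0,"rx":0,"ry":0,"rz":0},{"x":0,"y":0,"z":0,"rx":0,"ry":0,"rz":0},{"x":0,"y":0,"z":0,"rx":0,"ry":0,"rz":0},{"x":0,"y":0,"z":0,"rx":0,"ry":0,"rz":0}])

```text
t: 5.25
eef_pos: [445.9, 121.5, 92.3]
tcp_rot: [3.14, -0.0, 1.677]
ft_force: [5.1, 1.4, -0.8]
opening: 0.097
grip_force: 30.0
```

Gripped (about 9–10 mm opening, 30 N). Now a gentle tug in small steps.

>>> step_arm(plan=[{"x":0,"y":0,"z":-0.02,"rx":0,"ry":0,"rz":0},{"x":0,"y":0,"z":-0.02,"rx":0,"ry":0,"rz":0},{"x":0,"y":0,"z":-0.02,"rx":0,"ry":0,"rz":0},{"x":0,"y":0,"z":-0.02,"rx":0,"ry":0,"rz":0},{"x":0,"y":0,"z":-0.02,"rx":0,"ry":0,"rz":0},{"x":0,"y":0,"z":-0.02,"rx":0,"ry":0,"rz":0},{"x":0,"y":0,"z":-0.02,"rx":0,"ry":0,"rz":0},{"x":0,"y":0,"z":-0.02,"rx":0,"ry":0,"rz":0},{"x":0,"y":0,"z":0,"rx":0,"ry":0,"rz":0},{"x":0,"y":0,"z":0,"rx":0,"ry":0,"rz":0}])

```text
t: 6.08
eef_pos: [446.1, 121.6, 96.3]
tcp_rot: [3.14, -0.0, 1.677]
ft_force: [6.4, 1.9, -2.3]
opening: 0.097
grip_force: 30.0
```

>>> step_arm(plan=[{"x":0,"y":0,"z":-0.02,"rx":0,"ry":0,"rz":0},{"x":0,"y":0,"z":-0.02,"rx":0,"ry":0,"rz":0},{"x":0,"y":0,"z":-0.02,"rx":0,"ry":0,"rz":0},{"x":0,"y":0,"z":-0.02,"rx":0,"ry":0,"rz":0},{"x":0,"y":0,"z":0,"rx":0,"ry":0,"rz":0},{"x":0,"y":0,"z":0,"rx":0,"ry":0,"rz":0},{"x":0,"y":0,"z":0,"rx":0,"ry":0,"rz":0},{"x":0,"y":0,"z":0,"rx":0,"ry":0,"rz":0},{"x":0,"y":0,"z":0,"rx":0,"ry":0,"rz":0},{"x":0,"y":0,"z":0,"rx":0,"ry":0,"rz":0}])

```text
t: 6.92
eef_pos: [446.2, 121.6, 98.3]
tcp_rot: [3.139, -0.0, 1.677]
ft_force: [7.5, 1.6, -2.7]
opening: 0.098
grip_force: 30.0
```

>>> step_arm(plan=[{"x":0,"y":0,"z":-0.02,"rx":0,"ry":0,"rz":0},{"x":0,"y":0,"z":-0.02,"rx":0,"ry":0,"rz":0},{"x":0,"y":0,"z":-0.02,"rx":0,"ry":0,"rz":0},{"x":0,"y":0,"z":0,"rx":0,"ry":0,"rz":0},{"x":0,"y":0,"z":0,"rx":0,"ry":0,"rz":0},{"x":0,"y":0,"z":0,"rx":0,"ry":0,"rz":0},{"x":0,"y":0,"z":0,"rx":0,"ry":0,"rz":0},{"x":0,"y":0,"z":0,"rx":0,"ry":0,"rz":0},{"x":0,"y":0,"z":0,"rx":0,"ry":0,"rz":0},{"x":0,"y":0,"z":0,"rx":0,"ry":0,"rz":0}])

```text
t: 7.75
eef_pos: [446.3, 121.6, 99.7]
tcp_rot: [3.139, -0.0, 1.677]
ft_force: [7.8, 1.0, -3.8]
opening: 0.096
grip_force: 30.0
```

>>> step_arm(plan=[{"x":0,"y":0,"z":-0.02,"rx":0,"ry":0,"rz":0},{"x":0,"y":0,"z":-0.02,"rx":0,"ry":0,"rz":0},{"x":0,"y":0,"z":-0.02,"rx":0,"ry":0,"rz":0},{"x":0,"y":0,"z":0,"rx":0,"ry":0,"rz":0},{"x":0,"y":0,"z":0,"rx":0,"ry":0,"rz":0},{"x":0,"y":0,"z":0,"rx":0,"ry":0,"rz":0},{"x":0,"y":0,"z":0,"rx":0,"ry":0,"rz":0},{"x":0,"y":0,"z":0,"rx":0,"ry":0,"rz":0},{"x":0,"y":0,"z":0,"rx":0,"ry":0,"rz":0},{"x":0,"y":0,"z":0,"rx":0,"ry":0,"rz":0}])

```text
t: 8.58
eef_pos: [446.3, 121.6, 101.0]
tcp_rot: [3.139, -0.0, 1.677]
ft_force: [8.7, 2.3, -8.6]
opening: 0.096
grip_force: 30.0
```

>>> step_arm(plan=[{"x":0,"y":0,"z":-0.02,"rx":0,"ry":0,"rz":0},{"x":0,"y":0,"z":-0.02,"rx":0,"ry":0,"rz":0},{"x":0,"y":0,"z":0,"rx":0,"ry":0,"rz":0},{"x":0,"y":0,"z":0,"rx":0,"ry":0,"rz":0},{"x":0,"y":0,"z":0,"rx":0,"ry":0,"rz":0},{"x":0,"y":0,"z":0,"rx":0,"ry":0,"rz":0},{"x":0,"y":0,"z":0,"rx":0,"ry":0,"rz":0},{"x":0,"y":0,"z":0,"rx":0,"ry":0,"rz":0},{"x":0,"y":0,"z":0,"rx":0,"ry":0,"rz":0},{"x":0,"y":0,"z":0,"rx":0,"ry":0,"rz":0}])

```text
t: 9.42
eef_pos: [446.4, 121.6, 101.8]
tcp_rot: [3.139, -0.0, 1.677]
ft_force: [9.9, 1.6, -11.4]
opening: 0.099
grip_force: 30.0
```

Force climbs with each millimetre past the play (‑2.7 → ‑11.4 N, weight being about 2.5 N), so the cover is caught. I'll lower it, release, rise and go over the thumb pin.

>>> step_arm(plan=[{"x":0,"y":0,"z":0.05,"rx":0,"ry":0,"rz":0},{"x":0,"y":0,"z":0.05,"rx":0,"ry":0,"rz":0},{"x":0,"y":0,"z":0.05,"rx":0,"ry":0,"rz":0},{"x":0,"y":0,"z":0.05,"rx":0,"ry":0,"rz":0},{"x":0,"y":0,"z":0.05,"rx":0,"ry":0,"rz":0},{"x":0,"y":0,"z":0.05,"rx":0,"ry":0,"rz":0},{"x":0,"y":0,"z":0.05,"rx":0,"ry":0,"rz":0},{"x":0,"y":0,"z":0.05,"rx":0,"ry":0,"rz":0},{"x":0,"y":0,"z":0,"rx":0,"ry":0,"rz":0},{"x":0,"y":0,"z":0,"rx":0,"ry":0,"rz":0}])

```text
t: 10.25
eef_pos: [445.9, 121.5, 92.3]
tcp_rot: [3.14, -0.0, 1.677]
ft_force: [6.5, 0.8, -1.0]
opening: 0.099
grip_force: 30.0
```

>>> step_arm(jaw=0.2, plan=[{"x":0,"y":0,"z":0,"rx":0,"ry":0,"rz":0},{"x":0,"y":0,"z":0,"rx":0,"ry":0,"rz":0},{"x":0,"y":0,"z":0,"rx":0,"ry":0,"rz":0},{"x":0,"y":0,"z":0,"rx":0,"ry":0,"rz":0},{"x":0,"y":0,"z":0,"rx":0,"ry":0,"rz":0},{"x":0,"y":0,"z":-0.4,"rx":0,"ry":0,"rz":0},{"x":0,"y":0,"z":-0.5,"rx":0,"ry":0,"rz":0},{"x":0,"y":0,"z":-0.5,"rx":0,"ry":0,"rz":0},{"x":0,"y":0,"z":-0.5,"rx":0,"ry":0,"rz":0},{"x":0,"y":0,"z":-0.4,"rx":0,"ry":0,"rz":0}])

```text
t: 11.08
eef_pos: [445.0, 121.5, 150.4]
tcp_rot: [-3.142, -0.0, 1.677]
ft_force: [-0.8, 0.1, 0.1]
opening: 0.399
grip_force: 0.0
```

>>> step_arm(plan=[{"x":0,"y":0,"z":0,"rx":0,"ry":0,"rz":0},{"x":-0.7,"y":0.48,"z":0,"rx":0,"ry":0,"rz":0},{"x":-0.8,"y":0.5,"z":0,"rx":0,"ry":0,"rz":0},{"x":-0.8,"y":0.5,"z":0,"rx":0,"ry":0,"rz":0},{"x":-0.8,"y":0.5,"z":0,"rx":0,"ry":0,"rz":0},{"x":-0.8,"y":0.5,"z":0,"rx":0,"ry":0,"rz":0},{"x":-0.7,"y":0.5,"z":0,"rx":0,"ry":0,"rz":0},{"x":-0.48,"y":0.48,"z":0,"rx":0,"ry":0,"rz":0},{"x":0,"y":0,"z":0,"rx":0,"ry":0,"rz":0},{"x":0,"y":0,"z":0,"rx":0,"ry":0,"rz":0}])

```text
t: 11.92
eef_pos: [544.2, 4.1, 148.7]
tcp_rot: [-3.14, -0.0, 1.676]
ft_force: [0.3, 0.5, 0.1]
opening: 0.399
grip_force: 0.0
```

Run:
```python
from cell import *
import cv2,numpy as np
c=read_camera("wrist"); cv2.imwrite("pics/w4.png",c["image"][:,:,::-1])
s=state(); print(s["t"],s["eef_pos"],s["tcp_rot"],s["opening"],s["ft_force"])
from h import proj
print(proj(c,np.array([545.5,4.5,117.])), proj(c,s["eef_pos"]))
```

```text
11.9667 [543.77703909   4.59443966 148.83324839] [-3.13997373e+00 -5.47007535e-04  1.67644859e+00] 0.4004345874614021 [ 0.19317248 -0.15440931 -0.00314027]
(np.float64(282.74478333393677), np.float64(240.23911865086666)) (np.float64(280.35842982012633), np.float64(263.0532809458195))
```

View pics/w4.png

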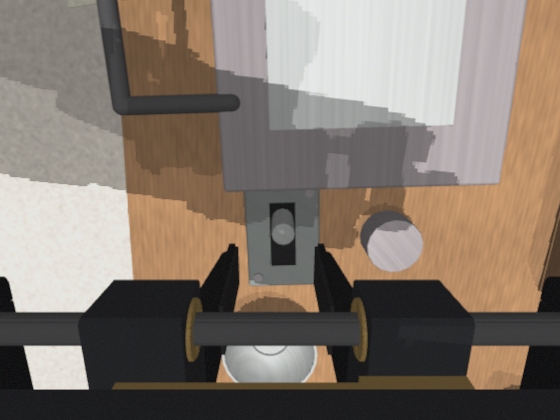

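The pin top is at (283,233), close to predicted and between the fingertips. The dish (270,345) and ring stock (392,245) are lower and clear. Descend and pinch the pin.

>>> step_arm(plan=[{"x":0.1,"y":0.06,"z":0,"rx":0,"ry":0,"rz":0},{"x":0,"y":0,"z":0.3,"rx":0,"ry":0,"rz":0},{"x":0,"y":0,"z":0.4,"rx":0,"ry":0,"rz":0},{"x":0,"y":0,"z":0.4,"rx":0,"ry":0,"rz":0},{"x":0,"y":0,"z":0.4,"rx":0,"ry":0,"rz":0},{"x":0,"y":0,"z":0.4,"rx":0,"ry":0,"rz":0},{"x":0,"y":0,"z":0.2,"rx":0,"ry":0,"rz":0},{"x":0,"y":0,"z":0.1,"rx":0,"ry":0,"rz":0},{"x":0,"y":0,"z":0,"rx":0,"ry":0,"rz":0},{"x":0,"y":0,"z":0,"rx":0,"ry":0,"rz":0}])

```text
t: 12.8
eef_pos: [546.0, 6.9, 94.7]
tcp_rot: [3.141, -0.0, 1.677]
ft_force: [0.8, 0.3, 0.1]
opening: 0.398
grip_force: 0.0
```

>>> step_arm(jaw=1, plan=[{"x":0,"y":0,"z":0,"rx":0,"ry":0,"rz":0},{"x":0,"y":0,"z":0,"rx":0,"ry":0,"rz":0},{"x":0,"y":0,"z":0,"rx":0,"ry":0,"rz":0},{"x":0,"y":0,"z":0,"rx":0,"ry":0,"rz":0},{"x":0,"y":0,"z":0,"rx":0,"ry":0,"rz":0},{"x":0,"y":0,"z":0,"rx":0,"ry":0,"rz":0},{"x":0,"y":0,"z":0,"rx":0,"ry":0,"rz":0},{"x":0,"y":0,"z":0,"rx":0,"ry":0,"rz":0},{"x":0,"y":0,"z":0,"rx":0,"ry":0,"rz":0},{"x":0,"y":0,"z":0,"rx":0,"ry":0,"rz":0}])

```text
t: 13.63
eef_pos: [547.9, 7.0, 95.0]
tcp_rot: [3.137, 0.0, 1.677]
ft_force: [8.9, 2.0, -3.3]
opening: 0.14
grip_force: 30.0
```

>>> step_arm(plan=[{"x":0,"y":0.06,"z":0,"rx":0,"ry":0,"rz":0},{"x":-0.12,"y":0,"z":0,"rx":0,"ry":0,"rz":0},{"x":-0.12,"y":0,"z":0,"rx":0,"ry":0,"rz":0},{"x":-0.12,"y":0,"z":0,"rx":0,"ry":0,"rz":0},{"x":-0.12,"y":0,"z":0,"rx":0,"ry":0,"rz":0},{"x":-0.12,"y":0,"z":0,"rx":0,"ry":0,"rz":0},{"x":-0.12,"y":0,"z":0,"rx":0,"ry":0,"rz":0},{"x":-0.12,"y":0,"z":0,"rx":0,"ry":0,"rz":0},{"x":0,"y":0,"z":0,"rx":0,"ry":0,"rz":0},{"x":0,"y":0,"z":0,"rx":0,"ry":0,"rz":0}])

```text
t: 14.47
eef_pos: [550.8, -14.4, 95.0]
tcp_rot: [3.139, 0.001, 1.676]
ft_force: [6.3, -0.3, 0.4]
opening: 0.139
grip_force: 30.0
```

>>> step_arm(plan=[{"x":-0.06,"y":0,"z":0,"rx":0,"ry":0,"rz":0},{"x":-0.06,"y":0,"z":0,"rx":0,"ry":0,"rz":0},{"x":-0.05,"y":0,"z":0,"rx":0,"ry":0,"rz":0},{"x":0,"y":0,"z":0,"rx":0,"ry":0,"rz":0},{"x":0,"y":0,"z":0,"rx":0,"ry":0,"rz":0},{"x":0,"y":0,"z":0,"rx":0,"ry":0,"rz":0},{"x":0,"y":0,"z":0,"rx":0,"ry":0,"rz":0},{"x":0,"y":0,"z":0,"rx":0,"ry":0,"rz":0},{"x":0,"y":0,"z":0,"rx":0,"ry":0,"rz":0},{"x":0,"y":0,"z":0,"rx":0,"ry":0,"rz":0}])

```text
t: 15.3
eef_pos: [551.1, -16.9, 95.0]
tcp_rot: [3.139, -0.001, 1.676]
ft_force: [7.7, 12.3, 1.0]
opening: 0.141
grip_force: 30.0
```

Thumb travel is 24 mm, with the reaction up to 12 N, so it is at its stop. Release, rise and return over the bar.

>>> step_arm(jaw=0.2, plan=[{"x":0,"y":0,"z":0,"rx":0,"ry":0,"rz":0},{"x":0,"y":0,"z":0,"rx":0,"ry":0,"rz":0},{"x":0,"y":0,"z":0,"rx":0,"ry":0,"rz":0},{"x":0,"y":0,"z":0,"rx":0,"ry":0,"rz":0},{"x":0,"y":0,"z":0,"rx":0,"ry":0,"rz":0},{"x":0,"y":0,"z":-0.4,"rx":0,"ry":0,"rz":0},{"x":0,"y":0,"z":-0.5,"rx":0,"ry":0,"rz":0},{"x":0,"y":0,"z":-0.5,"rx":0,"ry":0,"rz":0},{"x":0,"y":0,"z":-0.5,"rx":0,"ry":0,"rz":0},{"x":0,"y":0,"z":-0.2,"rx":0,"ry":0,"rz":0}])

```text
t: 16.13
eef_pos: [550.5, -18.2, 149.2]
tcp_rot: [3.139, 0.001, 1.677]
ft_force: [0.3, -0.0, 0.2]
opening: 0.398
grip_force: 0.0
```

>>> step_arm(plan=[{"x":0,"y":0,"z":0,"rx":0,"ry":0,"rz":0},{"x":0.8,"y":-0.5,"z":0,"rx":0,"ry":0,"rz":0},{"x":0.9,"y":-0.5,"z":0,"rx":0,"ry":0,"rz":0},{"x":0.9,"y":-0.5,"z":0,"rx":0,"ry":0,"rz":0},{"x":0.9,"y":-0.5,"z":0,"rx":0,"ry":0,"rz":0},{"x":0.9,"y":-0.5,"z":0,"rx":0,"ry":0,"rz":0},{"x":0.9,"y":-0.5,"z":0,"rx":0,"ry":0,"rz":0},{"x":0.65,"y":-0.5,"z":0,"rx":0,"ry":0,"rz":0},{"x":0,"y":-0.1,"z":0,"rx":0,"ry":0,"rz":0},{"x":0,"y":0,"z":0,"rx":0,"ry":0,"rz":0}])

```text
t: 16.97
eef_pos: [444.1, 120.8, 147.0]
tcp_rot: [-3.141, 0.0, 1.679]
ft_force: [-0.8, -0.2, 0.4]
opening: 0.399
grip_force: 0.0
```

Run:
```python
from cell import *
import cv2,numpy as np
s=state(); print(s["t"],s["eef_pos"],s["tcp_rot"],s["opening"],s["ft_force"])
c=read_camera("top")
im=c["image"][140:270,110:360,::-1]
cv2.imwrite("pics/top2.png",cv2.convertScaleAbs(cv2.resize(im,None,fx=3.2,fy=3.2,interpolation=cv2.INTER_CUBIC),alpha=1.8))
```

```text
16.9667 [444.07713788 120.76937555 146.95201178] [-3.14098071e+00  1.37380416e-05  1.67861705e+00] 0.39940907095301176 [-0.7995392  -0.23030441  0.40345249]
```

View pics/top2.png

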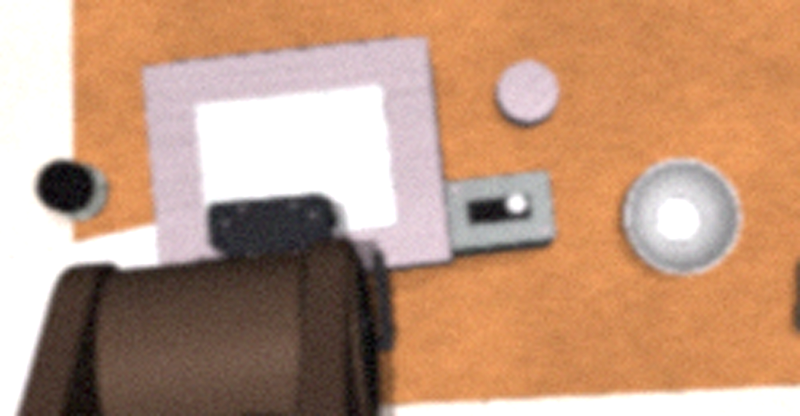

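The pin is now at the outer end of its slot (517,203 in the crop). Descend and regrip the bar.

>>> step_arm(plan=[{"x":0,"y":0.1,"z":0,"rx":0,"ry":0,"rz":0},{"x":0,"y":0,"z":0.3,"rx":0,"ry":0,"rz":0},{"x":0,"y":0,"z":0.4,"rx":0,"ry":0,"rz":0},{"x":0,"y":0,"z":0.4,"rx":0,"ry":0,"rz":0},{"x":0,"y":0,"z":0.4,"rx":0,"ry":0,"rz":0},{"x":0,"y":0,"z":0.4,"rx":0,"ry":0,"rz":0},{"x":0,"y":0,"z":0.2,"rx":0,"ry":0,"rz":0},{"x":0,"y":0,"z":0.1,"rx":0,"ry":0,"rz":0},{"x":0,"y":0,"z":0,"rx":0,"ry":0,"rz":0},{"x":0,"y":0,"z":0,"rx":0,"ry":0,"rz":0}])

```text
t: 17.85
eef_pos: [447.5, 120.5, 92.2]
tcp_rot: [3.142, -0.0, 1.676]
ft_force: [-0.6, -0.0, -0.5]
opening: 0.397
grip_force: 0.0
```

>>> step_arm(jaw=1, plan=[{"x":0,"y":0,"z":0,"rx":0,"ry":0,"rz":0},{"x":0,"y":0,"z":0,"rx":0,"ry":0,"rz":0},{"x":0,"y":0,"z":0,"rx":0,"ry":0,"rz":0},{"x":0,"y":0,"z":0,"rx":0,"ry":0,"rz":0},{"x":0,"y":0,"z":0,"rx":0,"ry":0,"rz":0},{"x":0,"y":0,"z":0,"rx":0,"ry":0,"rz":0},{"x":0,"y":0,"z":0,"rx":0,"ry":0,"rz":0},{"x":0,"y":0,"z":0,"rx":0,"ry":0,"rz":0},{"x":0,"y":0,"z":0,"rx":0,"ry":0,"rz":0},{"x":0,"y":0,"z":0,"rx":0,"ry":0,"rz":0}])

```text
t: 18.68
eef_pos: [446.1, 120.6, 92.2]
tcp_rot: [-3.139, 0.0, 1.677]
ft_force: [-5.9, -0.7, 4.7]
opening: 0.096
grip_force: 30.0
```

>>> step_arm(plan=[{"x":0,"y":0.03,"z":-0.05,"rx":0,"ry":0,"rz":0},{"x":0,"y":0,"z":-0.05,"rx":0,"ry":0,"rz":0},{"x":0,"y":0,"z":-0.05,"rx":0,"ry":0,"rz":0},{"x":0,"y":0,"z":-0.05,"rx":0,"ry":0,"rz":0},{"x":0,"y":0,"z":-0.05,"rx":0,"ry":0,"rz":0},{"x":0,"y":0,"z":-0.05,"rx":0,"ry":0,"rz":0},{"x":0,"y":0,"z":-0.05,"rx":0,"ry":0,"rz":0},{"x":0,"y":0,"z":-0.05,"rx":0,"ry":0,"rz":0},{"x":0,"y":0,"z":0,"rx":0,"ry":0,"rz":0},{"x":0,"y":0,"z":0,"rx":0,"ry":0,"rz":0}])

```text
t: 19.52
eef_pos: [446.5, 120.6, 101.8]
tcp_rot: [-3.138, 0.0, 1.677]
ft_force: [-5.7, -0.7, -2.4]
opening: 0.097
grip_force: 30.0
```

Run:
```python
import numpy as np
r=210.09;a0=np.arctan2(6,210)
f=lambda a:np.array([-r*np.cos(a+a0),r*np.sin(a+a0)])
th=np.concatenate([[np.arcsin(16/r)-a0],np.linspace(.09,1.04,20)])
p=np.array([f(a) for a in th]); p[:, :]
p0=f(np.arcsin(16/r)-a0)
np.set_printoptions(precision=2,suppress=True)
print(np.column_stack([th[1:],np.diff(p,axis=0)/25, p[1:]-f(0)]))
```

```text
[[  0.09   0.03   0.35   1.39  18.85]
 [  0.14   0.06   0.42   2.89  29.25]
 [  0.19   0.08   0.41   4.91  39.55]
 [  0.24   0.1    0.41   7.45  49.75]
 [  0.29   0.12   0.4   10.48  59.8 ]
 [  0.34   0.14   0.4   14.02  69.69]
 [  0.39   0.16   0.39  18.05  79.39]
 [  0.44   0.18   0.38  22.56  88.88]
 [  0.49   0.2    0.37  27.53  98.13]
 [  0.54   0.22   0.36  32.97 107.12]
 [  0.59   0.23   0.35  38.84 115.82]
 [  0.64   0.25   0.34  45.14 124.23]
 [  0.69   0.27   0.32  51.86 132.3 ]
 [  0.74   0.28   0.31  58.97 140.03]
 [  0.79   0.3    0.29  66.46 147.4 ]
 [  0.84   0.31   0.28  74.3  154.38]
 [  0.89   0.33   0.26  82.49 160.96]
 [  0.94   0.34   0.25  90.99 167.13]
 [  0.99   0.35   0.23  99.79 172.86]
 [  1.04   0.36   0.21 108.87 178.15]]
```

The pull is only 2.4 N at 9.6 mm now, against 11.4 N before, so the cover is free. Lift along the arc.

>>> step_arm(plan=[{"x":0,"y":0,"z":-0.35,"rx":0,"ry":0,"rz":0},{"x":0,"y":0.04,"z":-0.42,"rx":0,"ry":0,"rz":0},{"x":0,"y":0.07,"z":-0.41,"rx":0,"ry":0,"rz":0},{"x":0,"y":0.1,"z":-0.41,"rx":0,"ry":0,"rz":0},{"x":0,"y":0.12,"z":-0.4,"rx":0,"ry":0,"rz":0},{"x":0,"y":0.14,"z":-0.4,"rx":0,"ry":0,"rz":0},{"x":0,"y":0.16,"z":-0.39,"rx":0,"ry":0,"rz":0},{"x":0,"y":0.18,"z":-0.38,"rx":0,"ry":0,"rz":0},{"x":0,"y":0,"z":0,"rx":0,"ry":0,"rz":0},{"x":0,"y":0,"z":0,"rx":0,"ry":0,"rz":0}])

```text
t: 20.35
eef_pos: [468.0, 123.4, 182.2]
tcp_rot: [3.141, -0.001, 1.677]
ft_force: [-2.8, 3.9, -2.1]
opening: 0.098
grip_force: 29.9
```

>>> step_arm(plan=[{"x":0,"y":0.2,"z":-0.37,"rx":0,"ry":0,"rz":0},{"x":0,"y":0.22,"z":-0.36,"rx":0,"ry":0,"rz":0},{"x":0,"y":0.23,"z":-0.35,"rx":0,"ry":0,"rz":0},{"x":0,"y":0.25,"z":-0.34,"rx":0,"ry":0,"rz":0},{"x":0,"y":0.27,"z":-0.32,"rx":0,"ry":0,"rz":0},{"x":0,"y":0.28,"z":-0.31,"rx":0,"ry":0,"rz":0},{"x":0,"y":0.3,"z":-0.29,"rx":0,"ry":0,"rz":0},{"x":0,"y":0.31,"z":-0.28,"rx":0,"ry":0,"rz":0},{"x":0,"y":0,"z":0,"rx":0,"ry":0,"rz":0},{"x":0,"y":0,"z":0,"rx":0,"ry":0,"rz":0}])

```text
t: 21.18
eef_pos: [518.2, 129.4, 248.4]
tcp_rot: [-3.141, -0.002, 1.677]
ft_force: [-12.5, 7.5, 11.3]
opening: 0.094
grip_force: 30.2
```

>>> step_arm(plan=[{"x":0,"y":0.33,"z":-0.26,"rx":0,"ry":0,"rz":0},{"x":0,"y":0.34,"z":-0.25,"rx":0,"ry":0,"rz":0},{"x":0,"y":0.35,"z":-0.23,"rx":0,"ry":0,"rz":0},{"x":0,"y":0.36,"z":-0.21,"rx":0,"ry":0,"rz":0},{"x":0,"y":0,"z":0,"rx":0,"ry":0,"rz":0},{"x":0,"y":0,"z":0,"rx":0,"ry":0,"rz":0},{"x":0,"y":0,"z":0,"rx":0,"ry":0,"rz":0},{"x":0,"y":0,"z":0,"rx":0,"ry":0,"rz":0},{"x":0,"y":0,"z":0,"rx":0,"ry":0,"rz":0},{"x":0,"y":0,"z":0,"rx":0,"ry":0,"rz":0}])

```text
t: 22.02
eef_pos: [553.1, 132.9, 272.5]
tcp_rot: [3.14, -0.002, 1.677]
ft_force: [-8.1, 4.3, 11.6]
opening: 0.095
grip_force: 30.2
```

Run:
```python
from cell import *
import cv2,numpy as np
s=state(); print(s["t"],s["eef_pos"],s["opening"],s["grip_force"],s["ft_force"])
c=read_camera("side"); cv2.imwrite("pics/side2.png",c["image"][:,:,::-1])
```

```text
22.0167 [553.13477655 132.87870229 272.49978149] 0.09526834778696626 30.161558389663696 [-8.06827199  4.34852682 11.58999885]
```

View pics/side2.png

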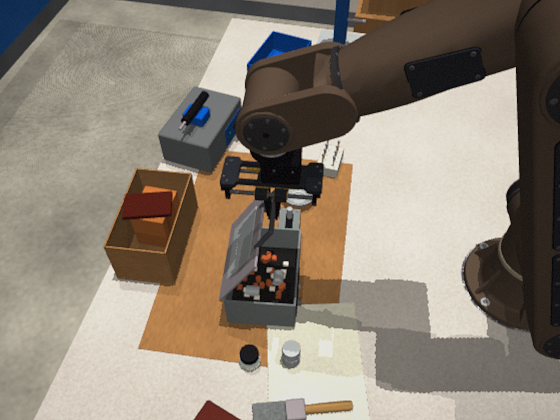

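The side view shows the cover open with the bar held at about (268,200). By the arc geometry it is at about 59°, and the bystanders haven't moved. I'll relieve the small radial load, then recheck.

>>> step_arm(plan=[{"x":0,"y":-0.02,"z":-0.04,"rx":0,"ry":0,"rz":0},{"x":0,"y":-0.02,"z":-0.04,"rx":0,"ry":0,"rz":0},{"x":0,"y":0,"z":0,"rx":0,"ry":0,"rz":0},{"x":0,"y":0,"z":0,"rx":0,"ry":0,"rz":0},{"x":0,"y":0,"z":0,"rx":0,"ry":0,"rz":0},{"x":0,"y":0,"z":0,"rx":0,"ry":0,"rz":0},{"x":0,"y":0,"z":0,"rx":0,"ry":0,"rz":0},{"x":0,"y":0,"z":0,"rx":0,"ry":0,"rz":0},{"x":0,"y":0,"z":0,"rx":0,"ry":0,"rz":0},{"x":0,"y":0,"z":0,"rx":0,"ry":0,"rz":0}])

```text
t: 22.9
eef_pos: [552.8, 132.8, 272.6]
tcp_rot: [3.141, -0.002, 1.677]
ft_force: [1.8, 6.4, -7.1]
opening: 0.098
grip_force: 30.2
```

Run:
```python
from cell import *
s=state(); print(s["t"],s["eef_pos"],s["opening"],s["grip_force"],s["ft_force"])
if s["grip_force"]>25 and .08<s["opening"]<.12 and s["eef_pos"][2]>265: print(job_done())
```

```text
22.9 [552.7969706  132.84856447 272.57386371] 0.09838326913439023 30.163350999355316 [ 1.78369056  6.42868318 -7.08890935]
the job is handed in; nothing more can be done
None
```

The gentle tug showed the cover was caught, so I slid the thumb piece out to its 24 mm stop, lifted the cover freely to about 59° by the arc geometry, and handed the job in at 22.9 s with the bar still gripped and held there.

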